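# Clear the jar off the viewer stage and slide the dish carrier home

### The arm

A 6-joint arm with a two-finger parallel gripper is mounted at the origin on the work surface. World frame = base frame: x ahead of the robot, y to its left, z up, the work surface at z = 0. Lengths are in m, angles in rad, forces in N, time in s.
With the tool pointing down it reaches from about 0.375 to 0.9 m from the base axis. Payload 3.1 kg.
Tool frame: the origin (TCP) lies between the finger pads; the fingertips stand 22 mm ahead of it and the grasp point (between the pads) lies 3 mm ahead of it; z points along the fingers, y is the line along which they close (so a half turn about z gives the same grasp; the last joint's range is limited). The gripper opens to 87 mm and grips with 3 to 60 N. Pads are 19 mm wide; open, the fingers measure 117 mm over their backs; the gripper's body (75 mm by 190 mm) begins 51 mm behind the grasp point.
Start: joints at [1.069, 0.527, 1.433, -0, 1.181, -0.178], TCP at [0.199, 0.593, 0.222] pointing down, gripper open.
Joint ranges: [-3.08, 3.08], [-0.75, 2.2], [0.22, 2.44], [-1.43, 4.57], [0, 2.65], [-2.85, 2.85]. Speed limits (rad/s): [2.79, 2.79, 3.14, 3.14, 3.14, 3.14].

### API

Orientations are given as a unit quaternion [x, y, z, w].
In Python, from rig import robot gives the robot as it stands.
- The arm moves only by the tool move_arm, never from a script. Its argument "series" is text: rows parted by semicolons, each of 6 numbers parted by spaces: the shift along the tool's x, y, z in mm, then the turn, a rotation vector about the tool's x, y, z in degrees. In form: dx dy dz ax ay az; .... A call has 1 to 8 rows; each row is the pose to reach, as a shift and turn from the pose commanded when the call began, along the tool's axes at that moment; what a row does not reach only later rows make up. A row lasts 1/12 s, in which the tool goes at most 41.7 mm and 7.16 degrees, less where a joint would pass 70% of its speed; a pose out of reach is approached as far as the arm can. A call with a gripper value outside its range is refused whole. "jaw" is the opening, from 0 (shut) to 1 (fully open), set as the call begins (left out, the last holds). The fingers move at their own pace and stop on an object; "newtons" is the grip in N (left out, the last holds). Time passes only in rows, so rows that repeat a pose let the fingers close. It gives the time, the measured TCP pose, the force, the opening and the grip force at its end, in the units of the state.
- robot.get_obs(): the state, without advancing time (a new reading comes with each control period).
- robot.camera(name): name is "scene" or "top" or "wrist"; returns a dict with "img" (480x640x3 uint8, red, green, blue), "mtx" (3x3 intrinsics, pixels), "distortion" ([k1, k2, p1, p2, k3] as OpenCV has them; the pictures are not rectified), "world_to_cam" (4x4, takes a point from world to camera coordinates). Camera axes: x right, y down, z forward; pixel columns grow to the right and rows downward; lengths in m; the calibration is good to about 2 mm. A picture is of the moment at which its call begins. There is no depth.
- robot.hand_in(): hands the job in; it is judged then, once.
Trained networks look in a picture, given as the dict that the camera call returned (one of the last four; its "shot" number tells which), for a name from the list of things; names that differ only in an ending like _2 or _b are one class to them, and where a whole thing is asked for, a point or a joint stands for the part that bears it (a point fixed in the world has none). Each returns a list of dicts, best first, with "p" (0 to 1); they miss things now and then, are a little off and sometimes report something else, mostly with a low value. They report only what shows in the picture. A call takes as long as a camera call. They do not tell look-alikes from the thing itself.
- robot.search_frame(picture, thing): "xyz" ([x, y, z] in m, in world coordinates, good to about 4 mm: the middle of the surface that is visible of it).
- robot.tip_of(picture, thing): "xyz" ([x, y, z] in m, in world coordinates, good to about 4 mm: a listed point, or the origin of a listed thing).
The state is a dict: "time": time; "q": joint angles; "joint_velocities": joint speeds; "joint_torque": joint torques, N m; "position": TCP position; "tool_rot": TCP orientation; "ft_force": force on the tool from outside, world axes, zero at the start; "moment": the same for the moment, N m; "grip_width": finger opening in m; "grip_force": force on a finger pad.
Only numpy, scipy, OpenCV 4.12 (cv2) and the standard library are available. Lean on these libraries where they do the work, as an engineer would, in place of code of your own. Each camera call takes 0.05 s, during which the arm holds its last target. There are 200 camera calls.

### The job

A jar has been left on the stage of the dish viewer: stand it upright in the shallow white tray, beside the dishes already there. Then lift the dish carrier by its bridge handle and set it flat on the clear part of the stage, nose towards the viewer head but short of it, and let go; the hand does not fit under the head, so take the carrier again by its tail fin and slide it straight in between the guide rails until its nose is against the stop. Leave the other things on the bench where they are.

Things in the scene. Friction and masses are not known exactly. Their poses are not given: they have to be found in the camera images.
- viewer: Dish viewer (bench microscope), fixed. Origin on the bench under the middle of its head's front edge; x = loading direction, z up. White stage plate: x -240 to 170, 110 wide, top 20 above the bench. White head over it: x 0 to 180, 130 wide, underside 97 and top 197 above the bench, tube and eyepieces on top to 250
- stop (a point): on the stage top at the middle of the stop face under the head (viewer x = 100, y = 0, 20 above the bench); the face is the white column across the back. Two guide rails 10 high lead to it, viewer x 0 to 100, inner faces at y = +-42. The carrier is home when its nose touches the stop
- carrier: Dark steel dish carrier, about 0.3 kg: plate 190 long (x) x 64 wide (y) x 10 thick with two low closed dishes on it (tops 22 high). Origin at the centre of its underside, x points to the nose (x = 95), z up. Home in the viewer = origin at viewer x = 5, y = 0, z = 20, the same yaw as the viewer
- handle (a point): centre of the grip bar of the carrier's bridge handle: bar 52 long along carrier y, 10 thick (carrier x), 40 to 60 above the carrier's underside, in its middle at x = 0 (the balance point); this point is 50 above the underside. Axes as the carrier
- fin (a point): grip point on the carrier's tail fin, an upright plate 30 long (carrier x), 8 thick (carrier y), reaching from the plate to 56 above the underside; this point at carrier x = -80, 45 above the underside. Axes as the carrier
- jar: brown glass jar with a white lid, 56 diameter, 80 high, about 0.2 kg, standing on the white stage plate in front of the viewer head. Origin at the centre of its underside, z up
- tray: shallow white tray, fixed to the bench, 100 (x) x 180 (y), rim 18 high, walls and floor 4 thick. Origin at the centre of its underside. The stack of dishes stands in its +y half, its -y half is free
- dishes: stack of four closed clear dishes standing in the tray, 60 diameter, 48 high; leave alone. Origin at the centre of its underside
- small_bottle: small brown bottle, 32 diameter, 60 high, standing on the bench; leave alone. Origin at the centre of its underside
- tall_bottle: clear bottle, 68 diameter, 160 high; leave alone. Origin at the centre of its underside
- tip_box: grey box with white lid, 87 x 122 x 60 high; leave alone. Origin at the centre of its underside
- timer: flat white timer, 60 x 60 x 18; leave alone. Origin at the centre of its underside
- pen_block: grey block 30 x 60 x 30 with two upright pens, 80 high in all; leave alone. Origin at the centre of its underside
Mind the look-alikes: they are no part of the job. What is shaped like the carrier but pink is not meant.

How it is judged:
On the way, in this order (a step that is already met when the one before it is completed fails the run):
1. the jar stands upright in the white tray and is let go (x of jar in the frame of tray between -0.05 and 0.05 m and y of jar in the frame of tray between -0.09 and 0.09 m and z of jar in the frame of tray between -0.002 and 0.012 m and angle between jar's own z axis and vertical below 0.12 rad and linear speed of jar below 0.03 m/s and contact force between the fingers and jar below 0.1 N), for 0.2 s.
2. the carrier is lifted clear of the bench, held by its bridge handle (height (world z) of carrier above 0.03 m and horizontal distance between the grasp point and handle below 0.035 m and contact force between the fingers and carrier above 1 N), for 0.2 s.
3. the carrier lies flat on the stage, nose first, short of the viewer head, and is let go (z of carrier in the frame of viewer between 0.016 and 0.026 m and angle between carrier's own z axis and vertical below 0.06 rad and linear speed of carrier below 0.02 m/s and contact force between the fingers and carrier below 0.1 N and x of handle in the frame of viewer below -0.075 m and x of fin in the frame of viewer below -0.15 m and y of carrier in the frame of viewer between -0.04 and 0.04 m), for 0.2 s.
4. the hand takes the carrier by its tail fin (horizontal distance between the grasp point and fin below 0.026 m and contact force between the fingers and carrier above 1 N), for 0.2 s.
At the end, for the whole second after the job is handed in: The carrier lies flat and at rest on the stage between the guide rails, nose first, its nose within about 8 mm of the stop, within 15 mm of the middle and straight within 0.12 rad; the jar stands upright, at rest, in the white tray; everything is let go (x of jar in the frame of tray between -0.05 and 0.05 m and y of jar in the frame of tray between -0.09 and 0.09 m and z of jar in the frame of tray between -0.002 and 0.012 m and angle between jar's own z axis and vertical below 0.12 rad and linear speed of jar below 0.03 m/s and z of carrier in the frame of viewer between 0.016 and 0.026 m and angle between carrier's own z axis and vertical below 0.06 rad and linear speed of carrier below 0.02 m/s and x of carrier in the frame of viewer between -0.003 and 0.011 m and y of carrier in the frame of viewer between -0.015 and 0.015 m and angle between the x axis of carrier and the x axis of viewer, either way round below 0.12 rad and x of fin in the frame of viewer below -0.05 m); the robot touches nothing.
It fails at once if a bystander (dishes, small bottle, tall bottle, tip box, timer, pen block) is shifted more than 30 mm or knocked over (distance of any of dishes, small_bottle, tall_bottle, tip_box, timer, pen_block from where it was at the start of the episode above 0.03 m or angle between any of dishes, small_bottle, tall_bottle, tip_box, timer, pen_block's own z axis and vertical above 0.5 rad).
It also fails if it takes over 66 s, if anything falls off the work surface, if the arm or the gripper's body presses on something with over 40 N, if the wrist force passes 120 N, or if a joint passes its speed limit or range.

## Working session

There is one attempt and no reset: what is moved stays moved. The work goes in short steps, Python scripts to look and compute and a tool call to move; the robot and the scene stay as the last step left them, time stands still between calls to the robot, and variables do not carry over. Pictures are saved under pics/ and viewed, at most 10 in all, crops included, and the job is handed in when it is done.

Besides the shell and the picture viewer there is one more tool, called after "Request:" as a command line: name --argument value ..., lists and objects as JSON in quotes. move_arm: Moves the arm, as the interface text tells. Its arguments: {"type":"object","properties":{"series":{"type":"string"},"jaw":{"type":"number"},"newtons":{"type":"number"}},"required":["series"]}

```bash
mkdir -p pics; ls; cat > h.py <<'E'
from rig import robot
import numpy as np, cv2
from scipy.spatial.transform import Rotation as R
def det(pic,names,f=robot.tip_of):
    for n in names:
        try: print(n,[(np.round(d['xyz'],3).tolist(),round(d['p'],2)) for d in f(pic,n)[:4]])
        except Exception as e: print(n,e)
def px(pic,p):
    w=pic['world_to_cam']; r=cv2.Rodrigues(w[:3,:3])[0]
    return cv2.projectPoints(np.array(p,float).reshape(-1,1,3),r,w[:3,3],pic['mtx'],np.array(pic['distortion']))[0].reshape(-1,2)
def back(pic,uv,z):
    w=pic['world_to_cam']; u=cv2.undistortPoints(np.array(uv,float).reshape(-1,1,2),pic['mtx'],np.array(pic['distortion'])).reshape(-1,2)
    d=np.c_[u,np.ones(len(u))]@w[:3,:3]; c=-w[:3,:3].T@w[:3,3]
    return c+d*((z-c[2])/d[:,2])[:,None]
def save(pic,n): cv2.imwrite('pics/'+n,pic['img'][:,:,::-1])
E
python3 - <<'E'
from h import *
for c in ['scene','top']:
    p=robot.camera(c); save(p,c+'0.png'); print(c)
    det(p,['viewer','stop','carrier','handle','fin','jar','tray','dishes','small_bottle','tall_bottle','tip_box','timer','pen_block'])
o=robot.get_obs(); print(o['position'],o['tool_rot'],o['time'])
E
```

```text
pics
scene
viewer [([0.507, 0.127, 0.004], 0.57)]
stop []
carrier [([0.379, -0.504, 0.001], 0.88), ([0.285, -0.188, -0.001], 0.75), ([0.504, -0.319, 0.001], 0.57), ([0.507, -0.325, 0.047], 0.34)]
handle [([0.505, -0.321, 0.045], 0.96), ([0.283, -0.184, 0.051], 0.77), ([0.388, -0.494, 0.05], 0.68)]
fin [([0.459, -0.467, 0.044], 0.96), ([0.423, -0.326, 0.044], 0.79), ([0.35, -0.134, 0.046], 0.64)]
jar [([0.48, 0.022, 0.018], 0.85)]
tray [([0.687, -0.058, 0.004], 0.87)]
dishes [([0.684, -0.013, 0.008], 0.94)]
small_bottle [([0.71, -0.274, 0.002], 0.62)]
tall_bottle [([0.572, 0.466, 0.002], 0.62)]
tip_box [([0.583, -0.537, 0.001], 0.56)]
timer [([0.339, 0.321, -0.0], 0.82)]
pen_block [([0.694, 0.161, 0.002], 0.73)]
top
viewer [([0.504, 0.13, -0.0], 0.91)]
stop []
carrier [([0.386, -0.494, 0.005], 0.95), ([0.502, -0.321, -0.0], 0.83), ([0.287, -0.187, 0.004], 0.6)]
handle [([0.505, -0.322, 0.054], 0.94), ([0.289, -0.184, 0.053], 0.7), ([0.39, -0.501, 0.052], 0.65)]
fin [([0.347, -0.133, 0.046], 0.82), ([0.463, -0.471, 0.045], 0.75), ([0.424, -0.326, 0.047], 0.69)]
jar [([0.473, 0.023, 0.022], 0.57)]
tray [([0.684, -0.06, -0.002], 0.91), ([0.34, 0.32, 0.001], 0.55)]
dishes [([0.68, -0.013, -0.0], 0.7), ([0.424, -0.327, 0.044], 0.46)]
small_bottle [([0.706, -0.267, 0.004], 0.58)]
tall_bottle [([0.574, 0.468, 0.007], 0.95)]
tip_box [([0.583, -0.538, -0.001], 0.79)]
timer [([0.335, 0.32, 0.0], 0.95)]
pen_block [([0.701, 0.161, -0.0], 0.76)]
[0.19880063 0.59251419 0.22195686] [ 1.61168124e-01  9.86926966e-01  5.11611938e-06 -3.39938895e-06] 1.4
```

View pics/top0.png

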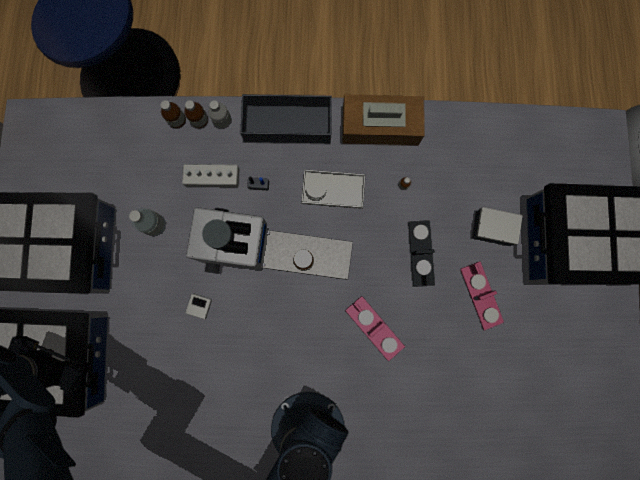

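View pics/scene0.png

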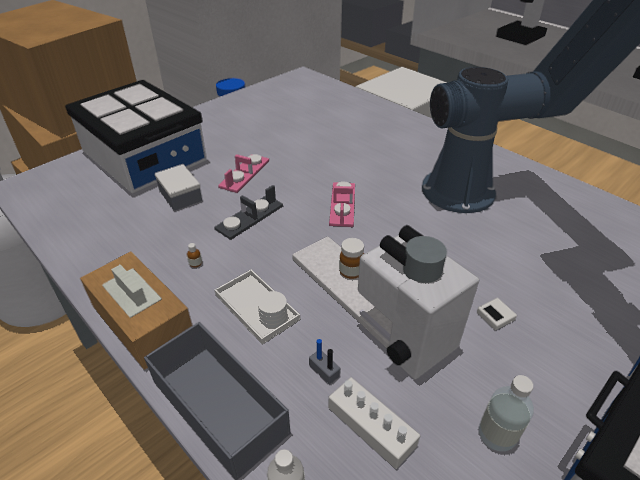

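The top picture shows three carrier shapes: dark at (421,253), pink at (375,328) and pink at (481,295). The dark one fits "dark steel". The jar is at (303,258) on the stage, and the tray at (333,189) has its free half to the right. I'll confirm with one enlarged crop.

```bash
python3 - <<'E'
from h import *
im=cv2.imread('pics/top0.png')[195:330,250:445]
cv2.imwrite('pics/crop1.png',cv2.resize(im,None,fx=4,fy=4,interpolation=cv2.INTER_CUBIC))
E
```

```text
(no output)
```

View pics/crop1.png

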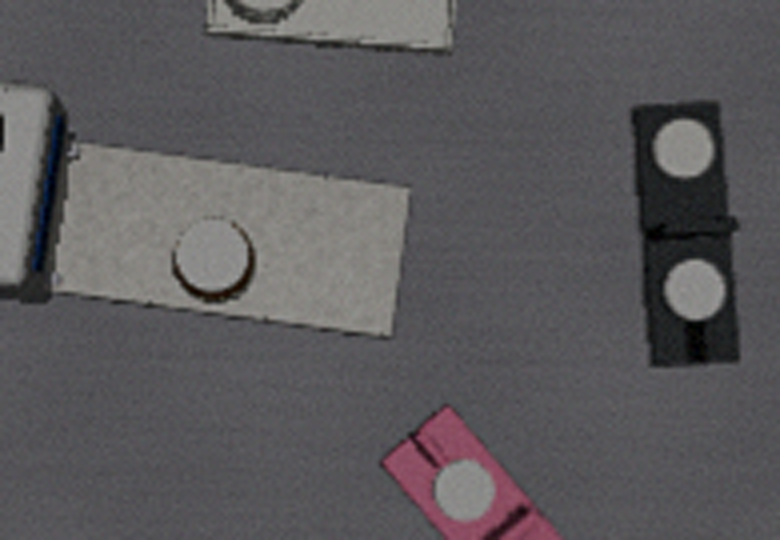

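The crop confirms the dark carrier: corners (632,107), (718,101), (739,360), (652,365), tail fin at the lower end, nose up. Stage end corners are (410,187) and (391,336).

```bash
python3 - <<'E'
from h import *
p=robot.camera('top')
c=lambda l:np.array(l)/4+[250-.4,195-.4]
S=back(p,c([(410,187),(391,336),(75,143),(57,292)]),.02)
C=back(p,c([(632,107),(718,101),(739,360),(652,365)]),.01)
T=back(p,c([(206,31),(452,48)]),.018)
print(S.round(3),C.round(3),T.round(3))
for a,b in((S[0],S[2]),(S[1],S[3]),(S[0],S[1]),(C[3],C[0]),(C[2],C[1]),(C[0],C[1]),(T[1],T[0])):
    d=b-a; print(np.linalg.norm(d).round(3),np.degrees(np.arctan2(d[1],d[0])).round(2))
print('stage end mid',(S[0]+S[1])/2,'carrier mid',C.mean(0))
J=back(p,c([(213,256)]),.1);print('jar',J)
q=robot.camera('top'); s=robot.camera('scene')
for k in (q,s):det(k,['viewer','jar','tray','handle','fin','dishes'])
x=np.array(robot.get_obs()['q']);print(x)
print(R.from_quat(robot.get_obs()['tool_rot']).as_matrix().round(3))
E
```

```text
[[ 0.533 -0.116  0.02 ]
 [ 0.426 -0.104  0.02 ]
 [ 0.56   0.126  0.02 ]
 [ 0.452  0.135  0.02 ]] [[ 0.596 -0.279  0.01 ]
 [ 0.602 -0.342  0.01 ]
 [ 0.413 -0.356  0.01 ]
 [ 0.408 -0.293  0.01 ]] [[ 0.644  0.033  0.018]
 [ 0.635 -0.146  0.018]]
0.243 83.54
0.241 83.61
0.108 173.44
0.188 4.28
0.189 4.19
0.064 -84.81
0.179 87.08
stage end mid [ 0.47913227 -0.11000178  0.02      ] carrier mid [ 0.50463026 -0.31727117  0.01      ]
jar [[0.47364322 0.02117691 0.1       ]]
viewer [([0.501, 0.128, 0.0], 0.85)]
jar [([0.472, 0.02, 0.018], 0.91)]
tray [([0.688, -0.06, -0.003], 0.66), ([0.502, -0.32, 0.055], 0.5)]
handle [([0.506, -0.319, 0.055], 0.92), ([0.29, -0.187, 0.054], 0.75), ([0.389, -0.502, 0.053], 0.63), ([0.424, -0.325, 0.047], 0.23)]
fin [([0.349, -0.129, 0.046], 0.87), ([0.423, -0.326, 0.048], 0.82), ([0.461, -0.468, 0.047], 0.65), ([0.504, -0.318, 0.001], 0.63)]
dishes [([0.678, -0.014, 0.002], 0.94)]
viewer [([0.504, 0.129, 0.003], 0.61)]
jar [([0.476, 0.02, 0.022], 0.75)]
tray [([0.687, -0.058, 0.002], 0.63)]
handle [([0.285, -0.183, 0.053], 0.9), ([0.387, -0.495, 0.048], 0.83), ([0.503, -0.321, 0.044], 0.59)]
fin [([0.424, -0.327, 0.04], 0.94), ([0.46, -0.466, 0.045], 0.7), ([0.351, -0.134, 0.045], 0.69)]
dishes [([0.684, -0.015, 0.005], 0.84), ([0.503, -0.317, -0.001], 0.27)]
[ 1.06852314e+00  5.27519295e-01  1.43269257e+00 -1.71014301e-05
  1.18140125e+00 -1.78504109e-01]
[[-0.948  0.318  0.   ]
 [ 0.318  0.948 -0.   ]
 [-0.    -0.    -1.   ]]
```

Request:
move_arm --series "0 0 -41 0 0 7; 0 0 -82 0 0 14; 0 0 -120 0 0 21; -443 -455 -120 0 0 74.5; -443 -455 -120 0 0 74.5; -443 -455 -120 0 0 74.5; -443 -455 -120 0 0 74.5; -443 -455 -120 0 0 74.5" --jaw 1

```text
time: 2.82
position: [0.2893, 0.4031, 0.3422]
tool_rot: [0.613, 0.79, 0.0, 0.0]
ft_force: [0.4, -0.6, 0.4]
grip_width: 0.087
grip_force: 0.0
```

```bash
cat > go.py <<'E'
import sys
from h import *
# target: x y z(TCP) psi(deg, angle of tool y)
a=list(map(float,sys.argv[1:5])); o=robot.get_obs(); M=R.from_quat(o['tool_rot'])
y=np.array([np.cos(np.radians(a[3])),np.sin(np.radians(a[3])),0]); z=np.array([0,0,-1.]); 
T=R.from_matrix(np.c_[np.cross(y,z),y,z])
s=M.inv().apply(np.array(a[:3])-o['position'])*1e3; r=(M.inv()*T).as_rotvec(True)
print('shift',s.round(1),'turn',r.round(2),'rows',np.linalg.norm(s)/41.7,np.linalg.norm(r)/7.16)
print('t',o['time'],'pos',np.array(o['position']).round(4),'F',np.round(o['ft_force'],1),'w',o['grip_width'],'gf',o['grip_force'],'q6',o['q'][5])
E
python3 go.py .474 .021 .25 -3
```

```text
shift [-415.9   84.2   92.2] turn [ 4.000e-02 -1.000e-02  1.734e+01] rows 10.413813802152326 2.4218638625362967
t 2.8167 pos [0.2893 0.4031 0.3422] F [ 0.4 -0.6  0.4] w 0.08703902046508101 gf 0.0 q6 0.4724732535962033
```

Request:
move_arm --series "-416 84 0 0 0 17.3; -416 84 0 0 0 17.3; -416 84 0 0 0 17.3; -416 84 0 0 0 17.3; -416 84 0 0 0 17.3; -416 84 0 0 0 17.3; -416 84 0 0 0 17.3; -416 84 0 0 0 17.3"

```text
time: 3.48
position: [0.4359, 0.1033, 0.3423]
tool_rot: [0.723, 0.69, 0.0, 0.0]
ft_force: [0.8, -0.5, 0.5]
grip_width: 0.0869
grip_force: 0.0
```

```bash
python3 go.py .474 .021 .16 -3
```

```text
shift [-80.5  41.7 182.4] turn [ 0.06 -0.01  0.33] rows 4.883750172678413 0.046758220445945485
t 3.4833 pos [0.4359 0.1033 0.3423] F [ 0.8 -0.5  0.5] w 0.08685645731170037 gf 0.0 q6 0.028823565681939226
```

Request:
move_arm --series "-40 20 0 0 0 0; -80.5 41.7 0 0 0 0; -80.5 41.7 0 0 0 0; -80.5 41.7 41 0 0 0; -80.5 41.7 82 0 0 0; -80.5 41.7 123 0 0 0; -80.5 41.7 160 0 0 0; -80.5 41.7 182 0 0 0"

```text
time: 4.15
position: [0.4711, 0.0235, 0.1568]
tool_rot: [0.723, 0.69, -0.001, -0.002]
ft_force: [-1.1, 0.7, -0.7]
grip_width: 0.0868
grip_force: 0.0
```

```bash
python3 go.py .474 .021 .075 -3; python3 - <<'E'
from h import *
p=robot.camera('wrist'); det(p,['jar'])
p=robot.camera('scene'); det(p,['jar','stop'])
E
```

```text
shift [-2.4  3.5 81.8] turn [-0.3  -0.04  0.33] rows 1.9646210097641879 0.061881903816519895
t 4.15 pos [0.4711 0.0235 0.1568] F [-1.1  0.7 -0.7] w 0.08682404919400052 gf 0.0 q6 -0.1411458118458677
jar [([0.472, 0.023, 0.019], 0.72)]
jar [([0.476, 0.019, 0.02], 0.92)]
stop [([0.478, 0.022, 0.02], 0.63)]
```

Request:
move_arm --series "0 0 30 0 0 0; 0 0 60 0 0 0; 0 0 86 0 0 0; 0 0 86 0 0 0; 0 0 86 0 0 0"

```text
time: 4.82
position: [0.4742, 0.0229, 0.0748]
tool_rot: [0.723, 0.691, 0.0, 0.0]
ft_force: [0.8, -0.8, 0.6]
grip_width: 0.0867
grip_force: 0.0
```

Request:
move_arm --series "0 0 0 0 0 0; 0 0 0 0 0 0; 0 0 0 0 0 0; 0 0 0 0 0 0; 0 0 0 0 0 0; 0 0 0 0 0 0" --jaw 0 --newtons 25

```text
time: 5.32
position: [0.4737, 0.0229, 0.0745]
tool_rot: [0.723, 0.69, 0.0, 0.0]
ft_force: [0.3, -0.5, 0.0]
grip_width: 0.055
grip_force: 0.0
```

```bash
python3 go.py .684 -.109 .16 -3
```

```text
shift [-122.   216.3  -85.3] turn [0.06 0.01 0.34] rows 6.296583086223724 0.048040368308502834
t 5.3167 pos [0.4737 0.0229 0.0745] F [ 0.3 -0.5  0. ] w 0.05504448019361569 gf 0.0 q6 -0.1414621891585546
```

Request:
move_arm --series "0 0 0 0 0 0; 0 0 0 0 0 0; 0 0 0 0 0 0; 0 0 -25 0 0 0; 0 0 -50 0 0 0; 0 0 -85 0 0 0; 0 0 -85 0 0 0"

```text
time: 5.9
position: [0.4764, 0.0226, 0.1631]
tool_rot: [0.723, 0.691, 0.003, 0.004]
ft_force: [1.9, 0.2, -1.8]
grip_width: 0.0496
grip_force: 25.1
```

```bash
python3 go.py .684 -.109 .16 -3
```

```text
shift [-121.8  213.5    5.2] turn [0.5  0.06 0.35] rows 5.8955367906779585 0.08629348658521983
t 5.9 pos [0.4764 0.0226 0.1631] F [ 1.9  0.2 -1.8] w 0.049567130354012195 gf 25.087348332650166 q6 -0.1414797326471419
```

```bash
python3 - <<'E'
from h import *
p=robot.camera('scene'); det(p,['jar']); print(robot.get_obs()['position'])
cv2.imwrite('pics/c2.png',cv2.resize(p['img'][150:350,240:480,::-1],None,fx=3,fy=3,interpolation=cv2.INTER_CUBIC))
p=robot.camera('wrist'); det(p,['jar'])
E
```

```text
jar [([0.478, 0.021, 0.112], 0.72)]
[0.47359152 0.02291588 0.15948966]
jar [([0.473, 0.024, 0.105], 0.6)]
```

View pics/c2.png

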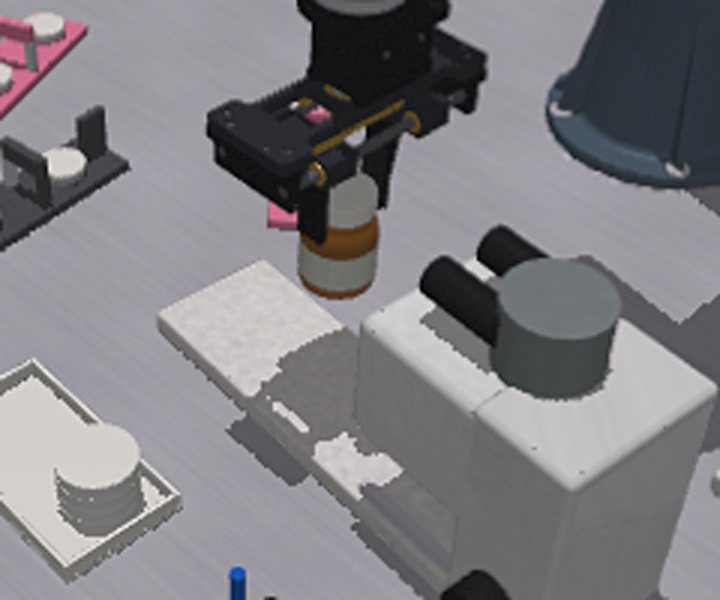

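The lid's narrower neck is held and the jar hangs upright, so I carry it over the free half of the tray.

Request:
move_arm --series "-17 30 0 0 0 0; -34 60 0 0 0 0; -52 92 0 0 0 0; -70 124 0 0 0 0; -88 156 0 0 0 0; -106 188 0 0 0 0; -122 213 0 0 0 0; -122 213 0 0 0 0"

```text
time: 6.77
position: [0.6849, -0.1134, 0.1559]
tool_rot: [0.724, 0.689, 0.0, 0.002]
ft_force: [0.3, -1.6, -1.5]
grip_width: 0.0491
grip_force: 25.1
```

```bash
python3 go.py .684 -.109 .06 -3;python3 - <<'E'
from h import *
p=robot.camera('scene'); det(p,['jar','tray'])
E
```

```text
shift [ 4.5 -1.5 95.9] turn [0.2  0.13 0.18] rows 2.3016363061638483 0.0410903600740808
t 6.7667 pos [ 0.6849 -0.1134  0.1559] F [ 0.3 -1.6 -1.5] w 0.04914053298328066 gf 25.11513844410956 q6 -0.2741620958215652
jar [([0.687, -0.117, 0.104], 0.92)]
tray [([0.69, -0.117, 0.104], 0.66)]
```

Request:
move_arm --series "2 0 30 0 0 0; 4 0 60 0 0 0; 4 0 85 0 0 0; 4 0 95 0 0 0; 4 0 98 0 0 0; 4 0 98 0 0 0; 4 0 98 0 0 0"

```text
time: 7.5
position: [0.6814, -0.1048, 0.0621]
tool_rot: [0.723, 0.691, 0.0, 0.001]
ft_force: [0.3, -0.3, -1.5]
grip_width: 0.0495
grip_force: 25.8
```

```bash
python3 go.py .684 -.109 .059 -3
```

```text
shift [-4.1  2.8  3.1] turn [0.1  0.03 0.36] rows 0.14048753831749988 0.05200373555878555
t 7.5 pos [ 0.6814 -0.1048  0.0621] F [ 0.3 -0.3 -1.5] w 0.049458075778510295 gf 25.78722623158683 q6 -0.26813283913692304
```

Request:
move_arm --series "-3 3 2 0 0 0; -3 3 3 0 0 0; -3 3 3 0 0 0; -3 3 3 0 0 0"

```text
time: 7.83
position: [0.6838, -0.1082, 0.0585]
tool_rot: [0.723, 0.69, 0.0, 0.0]
ft_force: [-0.4, -0.1, -2.5]
grip_width: 0.0491
grip_force: 25.8
```

Request:
move_arm --series "0 0 0 0 0 0; 0 0 0 0 0 0; 0 0 0 0 0 0; 0 0 0 0 0 0; 0 0 0 0 0 0; 0 0 0 0 0 0; 0 0 0 0 0 0" --jaw 1

```text
time: 8.42
position: [0.6836, -0.108, 0.058]
tool_rot: [0.723, 0.69, 0.0, 0.0]
ft_force: [-0.5, 0.3, -0.8]
grip_width: 0.0842
grip_force: 0.0
```

Request:
move_arm --series "0 0 -30 0 0 0; 0 0 -70 0 0 0; 0 0 -110 0 0 0; 0 0 -110 0 0 0; 0 0 -110 0 0 0"

```text
time: 8.83
position: [0.6859, -0.1086, 0.1719]
tool_rot: [0.723, 0.691, 0.002, 0.003]
ft_force: [-0.0, -0.8, -0.2]
grip_width: 0.0873
grip_force: 0.0
```

```bash
python3 go.py .504 -.3195 .17 4.2;python3 - <<'E'
from h import *
for c in('scene','top'):
    p=robot.camera(c); det(p,['jar','tray','handle','carrier','dishes'])
E
```

```text
shift [-219.1 -171.9    1.1] turn [ 0.43  0.15 -6.85] rows 6.678243725632104 0.9594564548857318
t 8.8333 pos [ 0.6859 -0.1086  0.1719] F [-0.  -0.8 -0.2] w 0.08733599104611053 gf 0.0 q6 -0.2712421536447052
jar [([0.688, -0.111, 0.004], 0.56), ([0.503, 0.128, 0.004], 0.41), ([0.69, -0.061, 0.004], 0.24)]
tray [([0.687, -0.057, 0.001], 0.59)]
handle [([0.285, -0.18, 0.053], 0.74), ([0.505, -0.319, 0.048], 0.73), ([0.388, -0.496, 0.049], 0.67), ([0.696, 0.163, 0.001], 0.38)]
carrier [([0.503, -0.318, -0.002], 0.95), ([0.283, -0.187, -0.004], 0.66)]
dishes [([0.685, -0.012, 0.005], 0.74)]
jar []
tray []
handle [([0.503, -0.321, 0.055], 0.81), ([0.39, -0.499, 0.05], 0.74), ([0.283, -0.186, 0.051], 0.64)]
carrier [([0.388, -0.496, 0.003], 0.96), ([0.503, -0.317, -0.004], 0.83), ([0.287, -0.186, 0.004], 0.68)]
dishes [([0.679, -0.012, 0.004], 0.61)]
```

Request:
move_arm --series "-30 -24 0 0 0 -2; -62 -48 0 0 0 -3; -94 -73 0 0 0 -4; -126 -98 0 0 0 -5; -158 -123 0 0 0 -6; -190 -147 0 0 0 -6.85; -219 -171 0 0 0 -6.85; -219 -171 0 0 0 -6.85"

```text
time: 10.1
position: [0.4986, -0.3242, 0.1681]
tool_rot: [0.683, 0.73, -0.002, 0.0]
ft_force: [-0.5, 0.0, 0.9]
grip_width: 0.0866
grip_force: 0.0
```

```bash
python3 - <<'E'
from h import *
for k in range(2):
    p=robot.camera('wrist'); det(p,['handle','carrier','fin'])
save(p,'w1.png')
E
python3 go.py .504 -.3195 .056 4.2
```

```text
handle [([0.506, -0.319, 0.054], 0.95), ([0.385, -0.497, 0.056], 0.91)]
carrier [([0.503, -0.318, -0.0], 0.64), ([0.385, -0.494, -0.0], 0.59)]
fin [([0.427, -0.329, 0.048], 0.83), ([0.457, -0.468, 0.039], 0.68)]
handle [([0.505, -0.316, 0.051], 0.95), ([0.388, -0.496, 0.056], 0.76)]
carrier [([0.282, -0.184, -0.0], 0.82), ([0.383, -0.495, -0.001], 0.79), ([0.504, -0.319, -0.003], 0.64)]
fin [([0.456, -0.468, 0.044], 0.97), ([0.422, -0.328, 0.048], 0.93)]
shift [ -2.    0.3 111.9] turn [ 0.01 -0.01  0.12] rows 2.6839887801284297 0.016742949851800103
t 10.5 pos [ 0.5035 -0.3175  0.1679] F [-0.1 -0.2 -0.4] w 0.08685065787877835 gf 0.0 q6 -0.8257863945512459
```

View pics/w1.png

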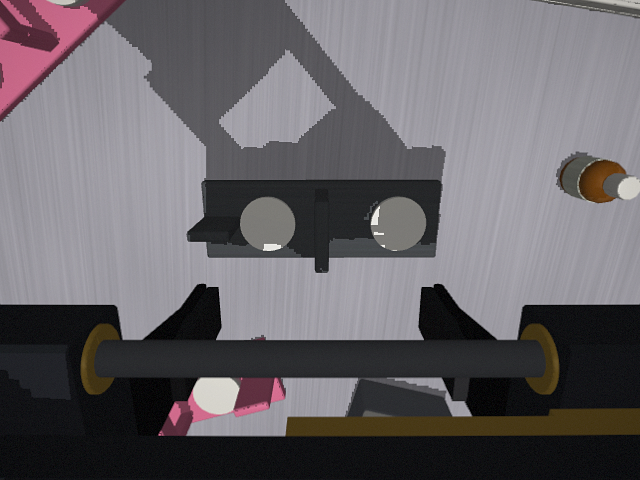

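The wrist picture shows the dark carrier aligned under the open fingers: bar at (321,230), fin at left (212,230). Going down onto the bar.

Request:
move_arm --series "-2 0 30 0 0 0; -2 0 65 0 0 0; -2 0 95 0 0 0; -2 0 112 0 0 0; -2 0 112 0 0 0; -2 0 112 0 0 0"

```text
time: 11.0
position: [0.5029, -0.3197, 0.0551]
tool_rot: [0.68, 0.733, 0.0, -0.001]
ft_force: [0.6, -0.1, 0.8]
grip_width: 0.0869
grip_force: 0.0
```

Request:
move_arm --series "0 0 0 0 0 0; 0 0 0 0 0 0; 0 0 0 0 0 0; 0 0 0 0 0 0; 0 0 0 0 0 0; 0 0 0 0 0 0; 0 0 0 0 0 0; 0 0 0 0 0 0" --jaw 0 --newtons 40

```text
time: 11.67
position: [0.5027, -0.3208, 0.0561]
tool_rot: [0.681, 0.732, -0.0, 0.0]
ft_force: [-0.4, 0.3, -0.9]
grip_width: 0.0419
grip_force: 0.0
```

Request:
move_arm --series "0 0 0 0 0 0; 0 0 0 0 0 0; 0 0 0 0 0 0; 0 0 0 0 0 0; 0 0 0 0 0 0; 0 0 0 0 0 0"

```text
time: 12.17
position: [0.5031, -0.3209, 0.056]
tool_rot: [0.681, 0.732, 0.0, 0.0]
ft_force: [1.7, 0.6, -1.9]
grip_width: 0.0084
grip_force: 40.0
```

Request:
move_arm --series "0 0 -10 0 0 0; 0 0 -30 0 0 0; 0 0 -55 0 0 0; 0 0 -80 0 0 0; 0 0 -105 0 0 0; 0 0 -110 0 0 0; 0 0 -110 0 0 0; 0 0 -110 0 0 0"

```text
time: 12.83
position: [0.5019, -0.3201, 0.1653]
tool_rot: [0.681, 0.732, -0.0, -0.001]
ft_force: [-0.2, 1.0, -3.5]
grip_width: 0.0089
grip_force: 40.0
```

```bash
python3 go.py .4905 0 .166 83.6; python3 - <<'E'
from h import *
p=robot.camera('scene');det(p,['handle','fin','carrier','jar'])
E
```

```text
shift [ 3.201e+02  1.200e+01 -3.000e-01] turn [-1.000e-02 -1.100e-01 -7.941e+01] rows 7.681625819914725 11.091050394154788
t 12.8333 pos [ 0.5019 -0.3201  0.1653] F [-0.2  1.  -3.5] w 0.008887535917663319 gf 39.997846484184265 q6 -0.82822782378504
handle [([0.386, -0.496, 0.046], 0.76), ([0.286, -0.185, 0.052], 0.76), ([0.501, -0.32, 0.156], 0.68), ([0.571, 0.465, 0.002], 0.44)]
fin [([0.349, -0.134, 0.044], 0.69), ([0.423, -0.328, 0.15], 0.59), ([0.458, -0.463, 0.045], 0.58), ([0.572, 0.466, 0.002], 0.44)]
carrier [([0.382, -0.498, 0.002], 0.72), ([0.498, -0.317, 0.108], 0.69), ([0.285, -0.186, -0.001], 0.55)]
jar [([0.685, -0.11, 0.006], 0.95)]
```

Request:
move_arm --series "20 0 0 0 0 -5; 40 1 0 0 0 -10; 60 2 0 0 0 -15; 80 3 0 0 0 -20; 100 4 0 0 0 -25; 120 5 0 0 0 -30; 140 6 0 0 0 -35; 160 6 0 0 0 -40"

```text
time: 13.75
position: [0.4968, -0.1597, 0.1653]
tool_rot: [0.387, 0.922, 0.0, -0.001]
ft_force: [-0.8, 0.7, -2.8]
grip_width: 0.0086
grip_force: 40.0
```

```bash
python3 go.py .4905 0 .166 83.6
```

```text
shift [118.5 107.3  -0.6] turn [ 1.000e-02 -6.000e-02 -3.917e+01] rows 3.8336577447735327 5.471240302183004
t 13.75 pos [ 0.4968 -0.1597  0.1653] F [-0.8  0.7 -2.8] w 0.008554982199330062 gf 39.99755501747131 q6 -1.3008917435547065
```

Request:
move_arm --series "17 15 0 0 0 -6; 34 31 0 0 0 -12; 52 47 0 0 0 -18; 70 63 0 0 0 -24; 88 80 0 0 0 -30; 105 95 0 0 0 -35; 118.5 107 0 0 0 -39.2; 118.5 107 0 0 0 -39.2"

```text
time: 14.42
position: [0.4896, 0.0022, 0.1652]
tool_rot: [0.055, 0.998, 0.001, -0.002]
ft_force: [-0.2, 0.9, -3.2]
grip_width: 0.0088
grip_force: 40.0
```

```bash
python3 - <<'E'
from h import *
for i in range(2):
  p=robot.camera('scene');det(p,['handle','fin','carrier','viewer'])
cv2.imwrite('pics/c3.png',cv2.resize(p['img'][120:360,220:500,::-1],None,fx=2.5,fy=2.5,interpolation=cv2.INTER_CUBIC))
E
python3 go.py .4905 0 .079 83.6
```

```text
handle [([0.391, -0.496, 0.048], 0.68), ([0.487, 0.002, 0.155], 0.67)]
fin [([0.458, -0.463, 0.047], 0.81), ([0.479, -0.08, 0.152], 0.61), ([0.349, -0.134, 0.046], 0.4)]
carrier [([0.377, -0.498, 0.002], 0.73), ([0.487, 0.004, 0.109], 0.69), ([0.282, -0.187, -0.001], 0.56)]
viewer [([0.502, 0.128, 0.004], 0.83)]
handle [([0.388, -0.494, 0.049], 0.77), ([0.492, -0.001, 0.158], 0.64)]
fin [([0.46, -0.463, 0.045], 0.65), ([0.48, -0.08, 0.151], 0.6), ([0.349, -0.132, 0.043], 0.56)]
carrier [([0.488, -0.0, 0.113], 0.98), ([0.379, -0.501, 0.003], 0.66), ([0.34, 0.324, -0.004], 0.54), ([0.283, -0.188, -0.004], 0.41)]
viewer [([0.505, 0.131, 0.006], 0.82), ([0.71, -0.273, 0.0], 0.61)]
shift [ 1.   1.8 86.9] turn [-0.    0.   -0.28] rows 2.084895093797341 0.03948561928059466
t 14.9167 pos [ 0.4912 -0.0018  0.1659] F [-0.4 -0.4 -3.6] w 0.008913895142206921 gf 39.99760687351227 q6 -1.6857416122170505
```

View pics/c3.png

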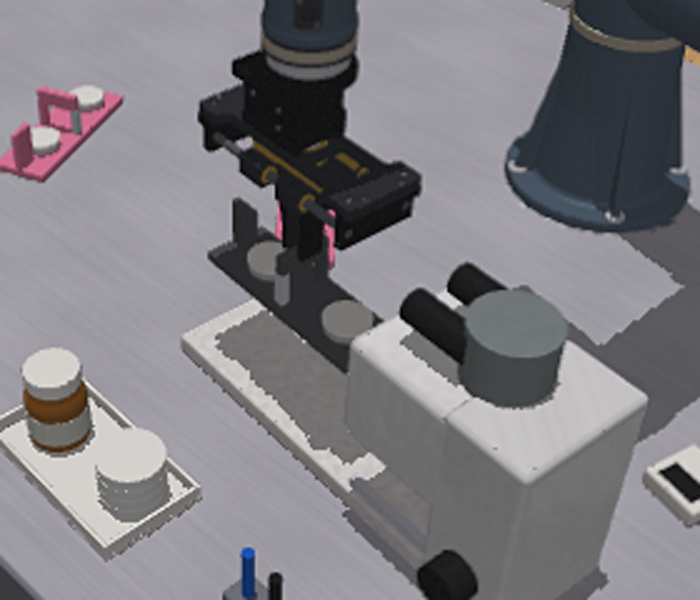

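The jar stands in the tray at (55,400) of this crop, and the carrier is level above the stage, nose to the head. Lowering.

Request:
move_arm --series "1 2 20 0 0 -0.3; 1 2 45 0 0 -0.3; 1 2 65 0 0 -0.3; 1 2 78 0 0 -0.3; 1 2 84 0 0 -0.3; 1 2 87 0 0 -0.3; 1 2 88 0 0 -0.3; 1 2 88 0 0 -0.3"

```text
time: 15.58
position: [0.491, 0.0007, 0.0784]
tool_rot: [0.055, 0.998, -0.0, 0.001]
ft_force: [-0.2, 0.0, -3.2]
grip_width: 0.0088
grip_force: 40.0
```

Request:
move_arm --series "0 0 0.5 0 0 0; 0 0 1 0 0 0; 0 0 1.5 0 0 0; 0 0 2 0 0 0; 0 0 2 0 0 0; 0 0 2 0 0 0"

```text
time: 16.08
position: [0.4905, 0.0009, 0.0761]
tool_rot: [0.055, 0.998, -0.0, 0.0]
ft_force: [0.1, -0.5, -4.2]
grip_width: 0.0088
grip_force: 40.0
```

Request:
move_arm --series "0 0 0.5 0 0 0; 0 0 1 0 0 0; 0 0 1 0 0 0; 0 0 1 0 0 0"

```text
time: 16.42
position: [0.4905, 0.0009, 0.0758]
tool_rot: [0.055, 0.998, -0.0, 0.0]
ft_force: [-0.9, 0.1, 5.2]
grip_width: 0.009
grip_force: 40.0
```

```bash
python3 go.py .4905 0 .076 83.6;python3 - <<'E'
from h import *
p=robot.camera('scene');det(p,['handle','fin','carrier','viewer'])
E
```

```text
shift [-0.1 -0.9 -0.2] turn [-0.    0.04  0.09] rows 0.021930843306865646 0.013814598360014467
t 16.4167 pos [0.4905 0.0009 0.0758] F [-0.9  0.1  5.2] w 0.00895655455016551 gf 40.0014066696167 q6 -1.6870974413957294
handle [([0.389, -0.494, 0.05], 0.96), ([0.489, 0.0, 0.072], 0.59)]
fin [([0.478, -0.082, 0.062], 0.98), ([0.46, -0.466, 0.043], 0.84)]
carrier [([0.381, -0.5, 0.001], 0.91), ([0.487, 0.001, 0.02], 0.67)]
viewer [([0.503, 0.13, 0.002], 0.78)]
```

Request:
move_arm --series "0 0 0 0 0 0; 0 0 0 0 0 0; 0 0 0 0 0 0; 0 0 0 0 0 0; 0 0 0 0 0 0; 0 0 0 0 0 0; 0 0 0 0 0 0; 0 0 0 0 0 0" --jaw 1

```text
time: 17.33
position: [0.4904, 0.0009, 0.0749]
tool_rot: [0.055, 0.998, -0.0, -0.0]
ft_force: [0.6, -0.4, -0.5]
grip_width: 0.0544
grip_force: 0.0
```

Request:
move_arm --series "0 0 -15 0 0 0; 0 0 -45 0 0 0; 0 0 -80 0 0 0; 0 0 -110 0 0 0; 0 0 -110 0 0 0; 0 0 -110 0 0 0"

```text
time: 17.83
position: [0.4916, 0.0007, 0.1866]
tool_rot: [0.055, 0.998, -0.0, 0.002]
ft_force: [-0.0, -0.2, 0.1]
grip_width: 0.0857
grip_force: 0.0
```

```bash
python3 go.py .4816 -.0785 .18 -6.4;python3 - <<'E'
from h import *
p=robot.camera('scene');det(p,['handle','fin','carrier','viewer'])
E
```

```text
shift [  1.2 -79.8   6.7] turn [ 0.18  0.23 90.09] rows 1.9198382511823628 12.582831914492942
t 17.8333 pos [0.4916 0.0007 0.1866] F [-0.  -0.2  0.1] w 0.08573644835460249 gf 0.0 q6 -1.6871161830275685
handle [([0.284, -0.18, 0.051], 0.92), ([0.391, -0.494, 0.047], 0.75), ([0.489, 0.001, 0.068], 0.65)]
fin [([0.349, -0.133, 0.044], 0.82), ([0.483, -0.079, 0.065], 0.63), ([0.462, -0.464, 0.048], 0.59)]
carrier [([0.381, -0.499, 0.002], 0.98), ([0.285, -0.187, -0.002], 0.85), ([0.485, 0.001, 0.021], 0.73)]
viewer [([0.504, 0.129, 0.003], 0.97)]
```

Request:
move_arm --series "0 -20 0 0 0 7; 0 -40 0 0 0 14; 0 -60 0 0 0 21; 1 -79 0 0 0 28; 1 -79 0 0 0 35; 1 -79 0 0 0 42; 1 -79 0 0 0 49; 1 -79 0 0 0 56"

```text
time: 18.75
position: [0.48, -0.0775, 0.1837]
tool_rot: [0.52, 0.854, -0.0, -0.001]
ft_force: [-0.9, 0.2, 0.2]
grip_width: 0.0873
grip_force: 0.0
```

```bash
python3 go.py .4816 -.0785 .18 -6.4
```

```text
shift [-1.6  1.   3.7] turn [-0.14 -0.09 33.71] rows 0.09888716581530102 4.707495553456697
t 18.75 pos [ 0.48   -0.0775  0.1837] F [-0.9  0.2  0.2] w 0.08726842168640403 gf 0.0 q6 -0.8670430630102649
```

Request:
move_arm --series "-1 1 0 0 0 7; -1 1 0 0 0 14; -1 1 0 0 0 21; -1 1 0 0 0 28; -1 1 0 0 0 33.7; -1 1 0 0 0 33.7; -1 1 0 0 0 33.7"

```text
time: 19.33
position: [0.4815, -0.0778, 0.184]
tool_rot: [0.742, 0.67, -0.001, -0.001]
ft_force: [0.1, -0.0, 0.5]
grip_width: 0.087
grip_force: 0.0
```

```bash
python3 - <<'E'
from h import *
for c in('wrist','scene','wrist'):
    p=robot.camera(c); det(p,['handle','fin','carrier','viewer'])
save(p,'w2.png')
E
python3 go.py .4816 -.0785 .070 -6.4
```

```text
handle [([0.493, 0.003, 0.072], 0.8)]
fin [([0.482, -0.08, 0.07], 0.61)]
carrier [([0.49, 0.001, 0.021], 0.92), ([0.286, -0.186, -0.005], 0.81)]
viewer []
handle [([0.388, -0.493, 0.05], 0.95), ([0.288, -0.18, 0.049], 0.72), ([0.492, 0.003, 0.068], 0.6), ([0.71, -0.273, 0.002], 0.22)]
fin [([0.462, -0.466, 0.046], 0.96), ([0.48, -0.078, 0.064], 0.94), ([0.347, -0.131, 0.045], 0.79)]
carrier [([0.486, -0.001, 0.019], 0.86), ([0.283, -0.183, 0.001], 0.75), ([0.378, -0.499, 0.001], 0.64)]
viewer [([0.504, 0.126, 0.001], 0.97)]
handle [([0.49, 0.002, 0.069], 0.81), ([0.683, -0.108, 0.005], 0.33)]
fin [([0.483, -0.082, 0.069], 0.74)]
carrier [([0.488, -0.0, 0.019], 0.72), ([0.283, -0.185, -0.001], 0.58)]
viewer []
shift [ -0.6  -0.4 115. ] turn [0.01 0.   0.39] rows 2.7577582823222686 0.05467150003088162
t 20.0833 pos [ 0.4821 -0.0779  0.185 ] F [-0.4 -0.3  0. ] w 0.08700448209582409 gf 0.0 q6 -0.2846976330290298
```

View pics/w2.png

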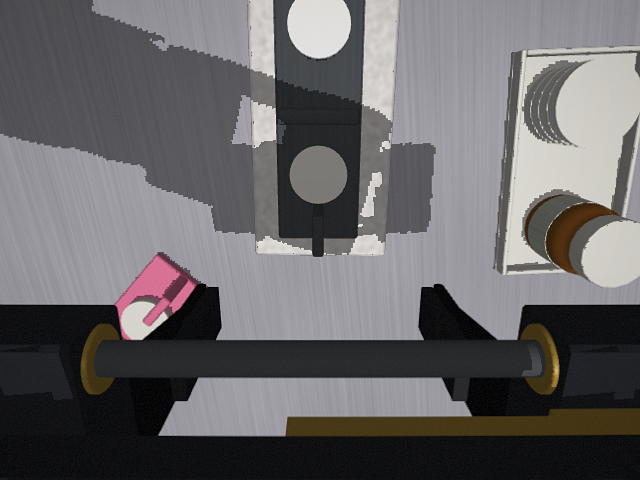

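The fin at (318,230) is centred between the fingers, and the carrier lies on the stage within about 3 mm of its middle and straight. Taking the fin.

Request:
move_arm --series "0 0 30 0 0 0.4; 0 0 65 0 0 0.4; 0 0 95 0 0 0.4; 0 0 116 0 0 0.4; 0 0 116 0 0 0.4; 0 0 116 0 0 0.4"

```text
time: 20.58
position: [0.4815, -0.0777, 0.0683]
tool_rot: [0.746, 0.666, -0.001, -0.001]
ft_force: [-0.5, -0.1, 1.0]
grip_width: 0.0869
grip_force: 0.0
```

Request:
move_arm --series "0 0 0 0 0 0; 0 0 0 0 0 0; 0 0 0 0 0 0; 0 0 0 0 0 0; 0 0 0 0 0 0; 0 0 0 0 0 0; 0 0 0 0 0 0; 0 0 0 0 0 0" --jaw 0 --newtons 25

```text
time: 21.25
position: [0.4821, -0.078, 0.0691]
tool_rot: [0.746, 0.666, 0.0, 0.0]
ft_force: [0.4, -0.6, -0.3]
grip_width: 0.0417
grip_force: 0.0
```

Request:
move_arm --series "0 0 0 0 0 0; 0 0 0 0 0 0; 0 0 0 0 0 0; 0 0 0 0 0 0; 0 0 0 0 0 0; 0 0 0 0 0 0; 0 0 0 0 0 0; 0 0 0 0 0 0"

```text
time: 21.92
position: [0.4818, -0.0779, 0.0689]
tool_rot: [0.745, 0.667, -0.0, -0.0]
ft_force: [-1.6, 0.3, -0.1]
grip_width: 0.0073
grip_force: 25.0
```

```bash
python3 go.py .4966 .0545 .069 -6.4;python3 - <<'E'
from h import *
p=robot.camera('scene');det(p,['fin','carrier'])
E
```

```text
shift [ 1.332e+02 -0.000e+00 -1.000e-01] turn [-0.04 -0.    0.01] rows 3.1944331256576146 0.005369814856770479
t 21.9167 pos [ 0.4818 -0.0779  0.0689] F [-1.6  0.3 -0.1] w 0.00730226126775376 gf 25.003285109996796 q6 -0.2778030135143007
fin [([0.348, -0.134, 0.044], 0.94), ([0.459, -0.463, 0.046], 0.83), ([0.685, -0.109, 0.007], 0.65), ([0.48, -0.083, 0.063], 0.61)]
carrier [([0.484, 0.002, 0.02], 0.71), ([0.284, -0.186, -0.002], 0.69), ([0.38, -0.501, 0.003], 0.62)]
```

Request:
move_arm --series "10 0.5 0 0 0 0; 25 1 0 0 0 0; 40 1.5 0 0 0 0; 55 2 0 0 0 0; 70 2 0 0 0 0; 85 2 0 0 0 0; 100 2 0 0 0 0; 115 2 0 0 0 0"

```text
time: 22.73
position: [0.4972, 0.0372, 0.0689]
tool_rot: [0.746, 0.666, 0.0, 0.0]
ft_force: [0.3, -1.5, -0.8]
grip_width: 0.0075
grip_force: 25.0
```

```bash
python3 go.py .4966 .0545 .069 -6.4;python3 - <<'E'
from h import *
for c in('scene','wrist'):
  p=robot.camera(c);det(p,['fin','handle','carrier'])
  if c=='wrist': save(p,'w3.png')
E
```

```text
shift [17.2 -2.5 -0.1] turn [ 0.03  0.   -0.02] rows 0.4156615328702899 0.004775146790384321
t 22.7333 pos [0.4972 0.0372 0.0689] F [ 0.3 -1.5 -0.8] w 0.007473421199240584 gf 24.99655991792679 q6 -0.0377845090964282
fin [([0.458, -0.464, 0.048], 0.95), ([0.346, -0.13, 0.042], 0.63), ([0.498, 0.034, 0.062], 0.57)]
handle [([0.391, -0.497, 0.046], 0.71), ([0.282, -0.183, 0.052], 0.66), ([0.709, -0.275, 0.001], 0.4), ([0.683, -0.013, 0.007], 0.36)]
carrier [([0.38, -0.501, -0.002], 0.8), ([0.506, 0.116, 0.019], 0.61), ([0.283, -0.186, -0.004], 0.53)]
fin [([0.5, 0.034, 0.069], 0.91)]
handle [([0.504, 0.12, 0.07], 0.75)]
carrier [([0.506, 0.116, 0.02], 0.8)]
```

View pics/w3.png

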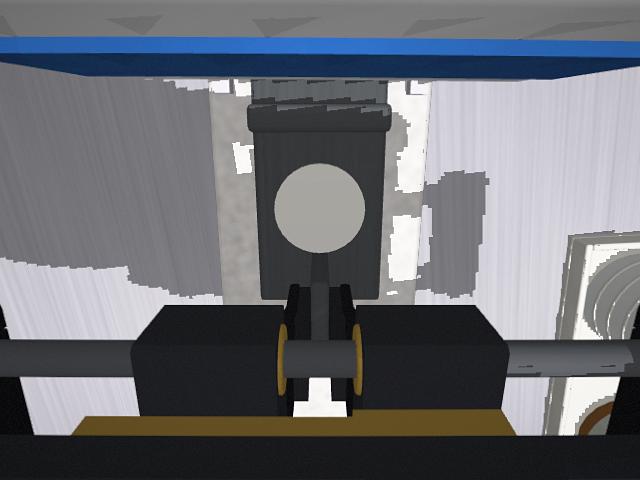

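The carrier is centred (stage edges 210 and 430, carrier middle about 320) and straight. Creeping to the stop.

Request:
move_arm --series "3 0 0 0 0 0; 6 0 0 0 0 0; 9 0 0 0 0 0; 11 0 0 0 0 0; 13 0 0 0 0 0; 14 0 0 0 0 0; 15 0 0 0 0 0; 15 0 0 0 0 0"

```text
time: 23.8
position: [0.4986, 0.0513, 0.0689]
tool_rot: [0.746, 0.667, 0.0, -0.0]
ft_force: [0.4, 0.7, -1.1]
grip_width: 0.0075
grip_force: 25.0
```

Request:
move_arm --series "0.5 0 0 0 0 0; 1 0 0 0 0 0; 1.5 0 0 0 0 0; 2 0 0 0 0 0; 2.5 0 0 0 0 0; 3 0 0 0 0 0"

```text
time: 24.3
position: [0.4985, 0.0527, 0.0691]
tool_rot: [0.745, 0.667, -0.001, 0.001]
ft_force: [-2.9, -10.5, 1.4]
grip_width: 0.0074
grip_force: 25.0
```

Request:
move_arm --series "0.5 0 0 0 0 0; 1 0 0 0 0 0; 1 0 0 0 0 0"

```text
time: 24.55
position: [0.4984, 0.0528, 0.0692]
tool_rot: [0.745, 0.667, -0.002, 0.001]
ft_force: [-1.9, -11.2, 1.7]
grip_width: 0.0074
grip_force: 25.0
```

```bash
python3 go.py .4966 .0545 .069 -6.4;python3 - <<'E'
from h import *
for c in('scene','wrist','top'):
  p=robot.camera(c);det(p,['fin','carrier','viewer'])
E
```

```text
shift [ 1.5 -2.   0.2] turn [-0.07  0.21  0.12] rows 0.060378214191165035 0.035048928814162474
t 24.55 pos [0.4984 0.0528 0.0692] F [ -1.9 -11.2   1.7] w 0.007441946124770303 gf 25.00839740037918 q6 -0.0010655636812976397
fin [([0.46, -0.467, 0.043], 0.97), ([0.499, 0.049, 0.066], 0.83)]
carrier [([0.286, -0.191, -0.005], 0.93), ([0.507, 0.132, 0.022], 0.79), ([0.381, -0.502, 0.002], 0.77), ([0.503, 0.132, 0.004], 0.73)]
viewer [([0.504, 0.129, -0.001], 0.57)]
fin [([0.497, 0.05, 0.069], 0.75)]
carrier []
viewer []
fin [([0.343, -0.133, 0.045], 0.75), ([0.457, -0.471, 0.046], 0.62), ([0.678, -0.015, 0.002], 0.17)]
carrier [([0.386, -0.496, 0.004], 0.96), ([0.289, -0.186, 0.008], 0.71)]
viewer []
```

The nose is firmly at the stop: the force rose to 11 N with no further travel. Easing off the push, then letting go.

Request:
move_arm --series "-1 0 0 0 0 0; -1.5 0 0 0 0 0; -1.5 0 0 0 0 0"

```text
time: 25.4
position: [0.4984, 0.0526, 0.069]
tool_rot: [0.745, 0.667, -0.001, 0.0]
ft_force: [-1.3, -6.6, -0.1]
grip_width: 0.0074
grip_force: 25.0
```

Request:
move_arm --series "0 0 0 0 0 0; 0 0 0 0 0 0; 0 0 0 0 0 0; 0 0 0 0 0 0; 0 0 0 0 0 0; 0 0 0 0 0 0; 0 0 0 0 0 0; 0 0 0 0 0 0" --jaw 1

```text
time: 26.07
position: [0.4989, 0.0536, 0.069]
tool_rot: [0.746, 0.666, 0.0, -0.0]
ft_force: [-0.8, 0.7, -0.4]
grip_width: 0.0532
grip_force: 0.0
```

Request:
move_arm --series "0 0 -10 0 0 0; -5 0 -35 0 0 0; -25 0 -70 0 0 0; -50 0 -105 0 0 0; -85 0 -125 0 0 0; -120 0 -130 0 0 0; -140 0 -130 0 0 0; -140 0 -130 0 0 0"

```text
time: 26.73
position: [0.484, -0.0895, 0.2008]
tool_rot: [0.747, 0.665, 0.0, 0.002]
ft_force: [0.8, 0.9, 0.1]
grip_width: 0.087
grip_force: 0.0
```

```bash
python3 - <<'E'
from h import *
for c in('scene','wrist','scene'):
  p=robot.camera(c);det(p,['fin','handle','carrier','viewer','jar','tray'])
save(p,'end.png'); o=robot.get_obs(); print(o['position'],o['time'],o['ft_force'])
E
```

```text
fin [([0.497, 0.05, 0.063], 0.85), ([0.46, -0.468, 0.044], 0.77), ([0.349, -0.134, 0.043], 0.58)]
handle [([0.385, -0.496, 0.049], 0.97), ([0.284, -0.185, 0.051], 0.73)]
carrier [([0.507, 0.131, 0.021], 0.7), ([0.287, -0.189, -0.004], 0.7), ([0.377, -0.5, 0.002], 0.6)]
viewer [([0.502, 0.126, 0.005], 0.69)]
jar [([0.684, -0.114, 0.003], 0.89), ([0.335, 0.325, -0.0], 0.74)]
tray [([0.686, -0.059, 0.005], 0.93), ([0.498, 0.051, 0.064], 0.41)]
fin [([0.353, -0.133, 0.048], 0.82)]
handle []
carrier [([0.283, -0.182, -0.002], 0.92)]
viewer []
jar [([0.686, -0.107, 0.003], 0.86)]
tray [([0.692, -0.06, -0.002], 0.55)]
fin [([0.351, -0.133, 0.043], 0.96), ([0.499, 0.053, 0.062], 0.79), ([0.46, -0.466, 0.045], 0.77)]
handle [([0.39, -0.497, 0.048], 0.91), ([0.287, -0.184, 0.048], 0.73)]
carrier [([0.506, 0.132, 0.02], 0.86), ([0.381, -0.5, 0.001], 0.71), ([0.284, -0.187, -0.002], 0.66)]
viewer [([0.506, 0.127, 0.002], 0.62)]
jar [([0.687, -0.112, 0.007], 0.85)]
tray [([0.688, -0.06, 0.005], 0.67)]
[ 0.48318823 -0.08565937  0.19895328] 27.7833 [ 0.76280657 -0.43159202 -0.58587727]
```

View pics/end.png

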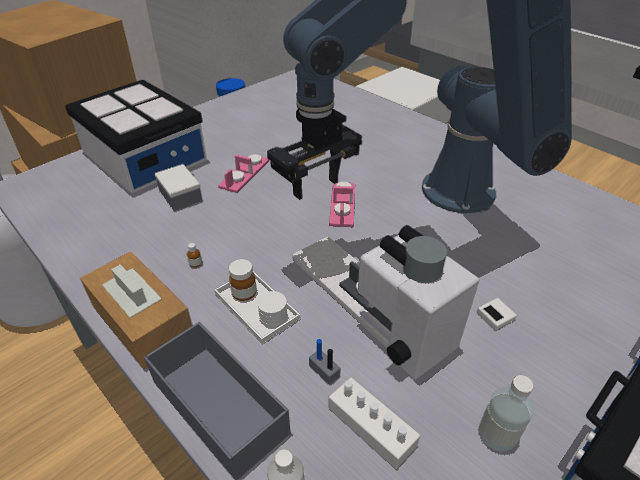

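The end picture shows the jar upright in the tray (241,280), the carrier under the head with its tail at (355,275), the hand clear, and the bystanders where they were. Handing in.

```bash
python3 -c "
from rig import robot
print(robot.hand_in())"
```

```text
the job is handed in; nothing more can be done
None
```

The job is handed in at about 28 s of the 66 s (no verdict came back): the jar stands upright in the white tray, the carrier was pushed firmly against the stop and let go, and the other things are where they were.

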